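Clear the landing spot and tip the tea carton over on the bamboo tray

TASK

On the bamboo tray, first push the aluminium spoon rest, without picking it up, straight away from the robot, off the dark inlaid rectangle and onto the bare bamboo in the gap between the two cups. Then, without shoving it along the tray or picking it up, topple the standing tea carton towards the sugar bowl's end so that it ends lying flat on its broad side, wholly inside the dark rectangle. Leave the sugar bowl, cups and teapot where they are, and finish with the hand clear of everything.

Things in the scene. Friction and masses are not known exactly. Their poses are not given: they have to be found in the camera images.
- zone (a point): centre of the dark brown inlaid rectangle in the floor of the bamboo tray, on the floor's surface (8 mm above the bench). The rectangle is flush with the floor, 130 mm along this frame's x and 190 mm along its y; x points away from the robot within about 15 degrees, z up.
- tray: fixed bamboo tray; origin 8 mm below the zone's, same axes. Its floor runs from x = -125 to +205 mm and y = -205 to +205 mm, inside rims 8 mm thick whose tops are 14 mm above the floor. The bare strip beyond the rectangle (x above 65 mm) has a cup at either corner, about y = +/-150 mm.
- carton: closed off-white card tea carton standing upright at one end of the rectangle (the +y or the -y end), 70 mm wide (its x), 45 mm deep (its y), 120 mm tall (its z), about 0.16 kg; origin at the centre of its underside. One of its broad 70 x 120 mm faces looks at the sugar bowl. Its y lies within 5 degrees of the zone's y (either way is the same to the eye).
- carton_center (a point): centre of the carton, 60 mm above its underside; axes as the carton's. Its inner broad face starts 5 to 16 mm inside the rectangle's end, so tipped about that face's foot it lands inside. A level push above 80 mm from the floor tips it, a low one slides it; it falls on its own past about 21 degrees, after about 40 mm of push near the top.
- carton_foot_a (a point): corner of the carton's middle plane, half-way through its depth: at its x = -35 mm, y = 0, z = 0 mm
- carton_foot_b (a point): corner of the carton's middle plane, half-way through its depth: at its x = +35 mm, y = 0, z = 0 mm
- carton_top_a (a point): corner of the carton's middle plane, half-way through its depth: at its x = -35 mm, y = 0, z = 120 mm
- carton_top_b (a point): corner of the carton's middle plane, half-way through its depth: at its x = +35 mm, y = 0, z = 120 mm
- rest: loose aluminium spoon rest, a shallow round open dish 80 mm across at its rim (72 mm at its foot), 15 mm high, wall 4 mm, about 0.12 kg, lying on the rectangle; origin at the centre of its underside. A flat tongue 22 mm wide runs out from its rim along its +x (x points away from the robot within about 40 degrees), to 60 mm from the centre.
- rest_tongue (a point): end of the spoon rest's tongue, 60 mm from the dish's centre, 13 mm above its underside
- sugar: lidded stainless steel sugar bowl, 70 mm across, 76 mm tall, standing at the other end of the rectangle from the carton; origin at the centre of its underside
- cup_a: white porcelain cup, 72 mm across, 55 mm tall, no handle, on the tray's far strip at the +y corner; origin at the centre of its underside
- cup_b: the same cup at the -y corner
- teapot: white ceramic teapot with its lid clipped on, 136 mm across and 130 mm tall, spout to its -x (to 115 mm) and handle to its +x (to 105 mm), on the bench to the left of the tray; origin at the centre of its underside
Mind the look-alikes: they are no part of the job. There is more than one size of the rest; the one meant has the size given above.

How it is judged:
On the way, in this order (a step that is already met when the one before it is completed fails the run):
1. the spoon rest lies off the dark rectangle, beyond its far side, while the carton still stands (x of rest in the frame of zone above 0.102 m and x of rest_tongue in the frame of zone above 0.066 m and height (world z) of rest below 0.012 m and angle between rest's own z axis and vertical below 0.1 rad and angle between carton_center's own z axis and vertical below 0.2 rad), for 0.2 s.
2. the carton lies flat on a broad side inside the dark rectangle (angle between carton_center's own z axis and vertical between 1.45 and 1.69 rad and angle between carton_center's own x axis and vertical between 1.45 and 1.69 rad and height (world z) of carton_center below 0.036 m and x of carton_foot_a in the frame of zone between -0.068 and 0.068 m and y of carton_foot_a in the frame of zone between -0.098 and 0.098 m and x of carton_foot_b in the frame of zone between -0.068 and 0.068 m and y of carton_foot_b in the frame of zone between -0.098 and 0.098 m and x of carton_top_a in the frame of zone between -0.068 and 0.068 m and y of carton_top_a in the frame of zone between -0.098 and 0.098 m and x of carton_top_b in the frame of zone between -0.068 and 0.068 m and y of carton_top_b in the frame of zone between -0.098 and 0.098 m), for 0.2 s.
At the end, for the whole second after the job is handed in: The carton lies flat on a broad side (within about 7 degrees) on the tray floor, its outline inside the dark rectangle or at most 3 mm over its edge; the spoon rest lies flat on the tray floor beyond the rectangle's far side (dish and tongue at most 3 mm over the edge); both are at rest (all of step 2 and x of rest in the frame of zone above 0.102 m and x of rest_tongue in the frame of zone above 0.066 m and height (world z) of rest below 0.012 m and angle between rest's own z axis and vertical below 0.1 rad and linear speed of each of carton, rest below 0.02 m/s); the robot touches nothing.
It fails at once if the carton was lifted off the tray (height (world z) of each of carton_foot_a, carton_foot_b, carton_top_a, carton_top_b above 0.0425 m).
It fails at once if the carton was shoved or carried along standing (more than 30 mm) instead of being tipped (distance of carton_center from where it was at the start of the episode above 0.03 m and angle between carton_center's own z axis and vertical below 0.15 rad).
It fails at once if the spoon rest was lifted (height (world z) of rest above 0.023 m).
It fails at once if the sugar bowl, a cup or the teapot was displaced by more than 20 mm or tipped (distance of any of sugar, cup_a, cup_b, teapot from where it was at the start of the episode above 0.02 m or angle between any of sugar, cup_a, cup_b, teapot's own z axis and vertical above 0.3 rad).
It also fails if it takes over 42 s, if anything falls off the work surface, if the arm or the gripper's body presses on something with over 40 N, if the wrist force passes 120 N, or if a joint passes its speed limit or range.

ROBOT

A 6-joint arm with a two-finger parallel gripper is mounted at the origin on the work surface. World frame = base frame: x ahead of the robot, y to its left, z up, the work surface at z = 0. Lengths are in m, angles in rad, forces in N, time in s.
With the tool pointing down it reaches from about 0.35 to 1 m from the base axis. Payload 7.1 kg.
Tool frame: the origin (TCP) lies on the centre line of the jaws, within the pads' length; the fingertips stand 11 mm ahead of it and the grasp point (between the pads) lies 8 mm behind it (arm.nose_length is the distance from the TCP to the fingertips, in m); y points along the fingers, z is the direction in which the jaws open and shut, and the axes are right-handed (so a half turn about y gives the same grasp; the last joint's range is limited). The gripper opens to 85 mm and grips with 20 to 120 N. Pads are 22 mm wide; open, the fingers measure 114 mm over their backs; the gripper's body (76 mm by 85 mm) begins 54 mm behind the grasp point. The pads swing forward as they close: fully open they stand 13 mm farther back than shut.
Start: joints at [1.265, 0.423, 1.63, -0, 1.089, -0.019], TCP at [0.177, 0.599, 0.242] pointing down, gripper open.
Joint ranges: [-3, 3], [-0.9, 2.11], [0.09, 2.58], [-1.31, 4.45], [0.11, 2.69], [-2.54, 2.54]. Speed limits (rad/s): [2.39, 2.39, 3.01, 3.14, 3.14, 3.14].

INTERFACE

Orientations are given as a rotation vector (axis times angle).
In Python, from cell import arm gives the robot as it stands.
- The arm moves only by the tool carry_out, never from a script. Its argument "rows" is one flat list of numbers, 4 for each row, row after row: the shift along the tool's x, y, z in mm, then the turn about the tool's y in degrees. In form: [tx, ty, tz, twist, tx, ty, tz, twist, ...]. A call has exactly 8 rows; each row is the pose to reach, as a shift and turn from the pose commanded when the call began, along the tool's axes at that moment; what a row does not reach only later rows make up. A row lasts 1/8 s, in which the tool goes at most 62.5 mm and 10.7 degrees, less where a joint would pass 70% of its speed; a pose out of reach is approached as far as the arm can. A call with a gripper value outside its range is refused whole. "grip" is the finger opening in mm, from 0 to 85.4, set as the call begins (left out, the last holds). The fingers move at their own pace and stop on an object; "force" is the grip in N (left out, the last holds). Time passes only in rows, so rows that repeat a pose let the fingers close, or fill a call up. It gives the time, the measured TCP pose, the force and the opening at its end, in the units of the state.
- arm.observe(): the state, without advancing time (a new reading comes with each control period).
- arm.read_camera(name): name is "side" or "top"; returns a dict with "pixels" (420x560x3 uint8, blue, green, red), "fx", "fy", "cx", "cy" (pixels), "cam_to_world" (4x4, takes a point from camera to world coordinates). Camera axes: x right, y up, looking along -z (the intrinsics and any distortion apply to the point x, -y, -z); pixel columns grow to the right and rows downward; lengths in m; the calibration is good to about 2 mm. A picture is of the moment at which its call begins. There is no depth.
- arm.close_job(): hands the job in, once; it reports no verdict.
The state is a dict: "clock": time; "joint_positions": joint angles; "joint_velocities": joint speeds; "effort": joint torques, N m; "tool_pos": TCP position; "tcp_rot": TCP orientation; "wrist_force": force on the tool from outside, world axes, zero at the start; "wrist_torque": the same for the moment, N m; "width": finger opening in m.
Only numpy, scipy, OpenCV 4.12 (cv2) and the standard library are available. Lean on these libraries where they do the work, as an engineer would, in place of code of your own. Each camera call takes 0.05 s, during which the arm holds its last target.

## Working session

There is one attempt and no reset: what is moved stays moved. The work goes in short steps, Python scripts to look and compute and a tool call to move; the robot and the scene stay as the last step left them, time stands still between calls to the robot, and variables do not carry over. Pictures are saved under pics/ and viewed, and the job is handed in when it is done.

Besides the shell and the picture viewer there is one more tool, called as name(argument=value, ...) on one line, values as JSON. carry_out: Moves the arm, as the interface text tells. Its arguments: {"type":"object","properties":{"rows":{"type":"array","items":{"type":"number"}},"grip":{"type":"number"},"force":{"type":"number"}},"required":["rows"]}

```bash
mkdir -p pics; ls
python3 - <<'E'
from cell import arm
import cv2, numpy as np, pickle
d={}
for n in("top","side"):
    c=arm.read_camera(n); d[n]=c; cv2.imwrite(f"pics/{n}0.png",c["pixels"]); print(n,{k:v for k,v in c.items() if k!="pixels"})
pickle.dump(d,open("c0.pkl","wb"))
print(arm.observe(),arm.nose_length)
E
```

```text
pics
top {'fx': 425.9430513190586, 'fy': 425.9430513190586, 'cx': 275.9250569601508, 'cy': 213.14063359502435, 'cam_to_world': array([[ 0.02010447,  0.99508143, -0.09699875,  0.43295587],
       [-0.99961258,  0.01813809, -0.02111165,  0.03605638],
       [-0.01924844,  0.09738561,  0.99506057,  1.4638853 ],
       [ 0.        ,  0.        ,  0.        ,  1.        ]])}
side {'fx': 475.72167560703843, 'fy': 475.72167560703843, 'cx': 283.1397137467956, 'cy': 207.58046769695906, 'cam_to_world': array([[ 0.99417981,  0.08661083, -0.0640708 ,  0.47717088],
       [-0.10663755,  0.70651442, -0.69961833, -0.73985982],
       [-0.01532758,  0.70237877,  0.71163834,  0.91907128],
       [ 0.        ,  0.        ,  0.        ,  1.        ]])}
{'clock': 0.1, 'joint_positions': array([ 1.26496952e+00,  4.23793175e-01,  1.63057757e+00, -3.38247453e-05,
        1.08861210e+00, -1.90153962e-02]), 'joint_velocities': array([-0.00011094, -0.00085727, -0.00323621, -0.00144284,  0.00291591,
        0.00050443]), 'effort': array([ 5.26558790e-05, -5.58427799e+01, -2.82444334e+01, -4.79101755e-05,
        3.09695628e-03, -1.06601405e-06]), 'tool_pos': array([0.17666275, 0.59902876, 0.24161961]), 'tcp_rot': array([-1.56042751,  0.22530562, -0.22499801]), 'wrist_force': array([-0.11455584, -0.44203681,  0.09010053]), 'wrist_torque': array([-0.01604129,  0.00536921, -0.04625149]), 'width': 0.0853459225636718} 0.011
```

View pics/top0.png

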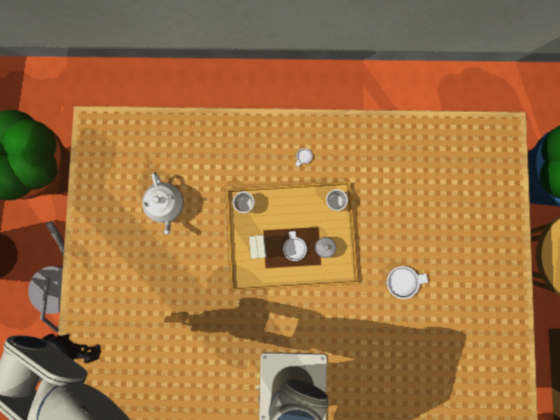

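View pics/side0.png

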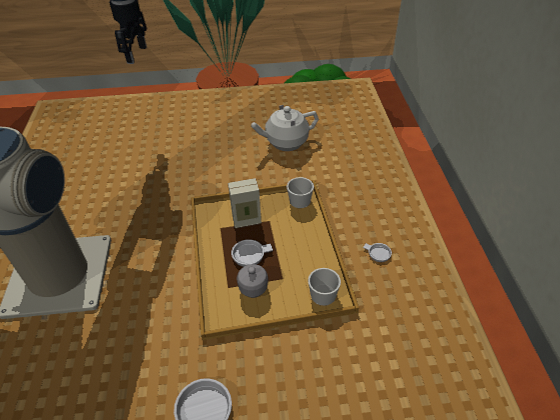

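Three dishes could be the spoon rest. In the top view they are at (294,248) on the dark rectangle, (305,157) behind the tray (small) and (404,283) to the right (large). The one on the rectangle fits by place and apparently by size (about 80 mm), so I'll confirm with a crop and measurements.

```bash
cat > h.py <<'E'
import numpy as np, cv2, pickle
def ray(c,u,v):
    T=c["cam_to_world"]; d=np.array([(u-c["cx"])/c["fx"],-(v-c["cy"])/c["fy"],-1.])
    return T[:3,3],T[:3,:3]@d
def on(c,u,v,z):
    o,d=ray(c,u,v); return o+d*(z-o[2])/d[2]
def proj(c,p):
    T=c["cam_to_world"]; q=T[:3,:3].T@(np.asarray(p,float)-T[:3,3])
    return np.array([c["cx"]+c["fx"]*q[0]/-q[2], c["cy"]-c["fy"]*q[1]/-q[2]])
E
python3 - <<'E'
from h import *
d=pickle.load(open("c0.pkl","rb"))
t=d["top"]["pixels"]; s=d["side"]["pixels"]
cv2.imwrite("pics/topc.png",cv2.resize(t[175:300,220:370],None,fx=5,fy=5,interpolation=cv2.INTER_CUBIC)[:600,:750])
cv2.imwrite("pics/sidec.png",cv2.resize(s[170:340,185:365],None,fx=3.5,fy=3.5,interpolation=cv2.INTER_CUBIC))
c=d["top"]
for (a,b) in [((283,248),(307,248)),((297,157),(313,157)),((387,283),(421,283))]:
    print(np.linalg.norm(on(c,*a,.02)-on(c,*b,.02)))
for n in("top","side"):
    im=d[n]["pixels"]; hsv=cv2.cvtColor(im,cv2.COLOR_BGR2HSV)
    for p in ([(275,262),(315,262),(250,275)] if n=="top" else [(235,235),(260,235),(290,300),(275,270)]): print(n,p,im[p[1],p[0]],hsv[p[1],p[0]])
E
```

```text
0.0809865070879087
0.05508254426571257
0.11272434707168712
top (275, 262) [27 53 88] [ 13 177  88]
top (315, 262) [25 53 87] [ 14 182  87]
top (250, 275) [ 74 153 196] [ 19 159 196]
side (235, 235) [21 38 63] [ 12 170  63]
side (260, 235) [ 9 19 37] [ 11 193  37]
side (290, 300) [ 71 135 171] [ 19 149 171]
side (275, 270) [19 37 62] [ 13 177  62]
```

View pics/topc.png

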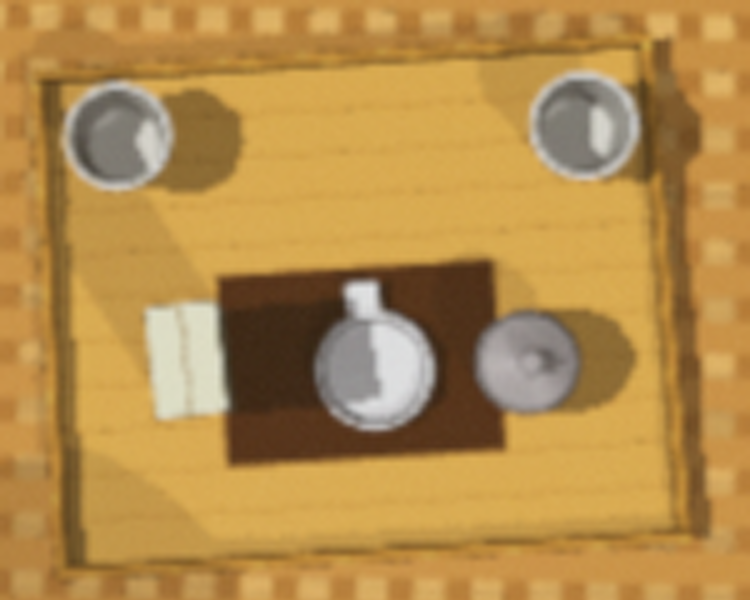

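View pics/sidec.png

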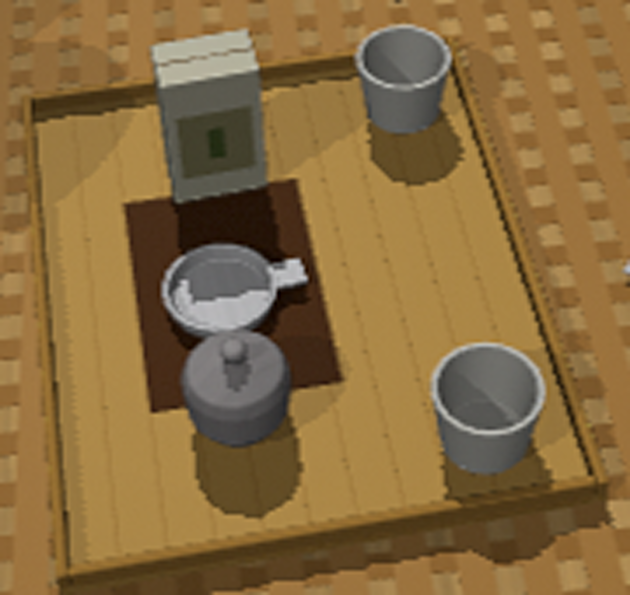

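```bash
cat > m.py <<'E'
from h import *
import sys
def rect(c,n):
    im=c["pixels"]; hsv=cv2.cvtColor(im,cv2.COLOR_BGR2HSV)
    m=((hsv[...,2]<110)&(hsv[...,1]>130)&(hsv[...,0]<25)).astype(np.uint8)
    r=(slice(215,280),slice(255,330)) if n=="top" else (slice(215,295),slice(215,290))
    z=np.zeros_like(m); z[r]=m[r]
    z=cv2.morphologyEx(z,cv2.MORPH_OPEN,np.ones((3,3)))
    return z
E
python3 - <<'E'
from m import *
d=pickle.load(open("c0.pkl","rb"))
c=d["top"]; 
S=lambda x,y:(220+(x+.5)/5-.5,175+(y+.5)/5-.5)
D=lambda x,y:(185+(x+.5)/3.5-.5,170+(y+.5)/3.5-.5)
cs=[on(c,*S(*p),.008) for p in [(220,278),(493,261),(505,449),(229,465)]]
ss=[on(d["side"],*D(*p),.008) for p in [(125,203),(297,181),(342,381),(152,411)]]
fl,fr,nr,nl=cs
print("top rect",np.round(cs,4).tolist()); print("side",np.round([ss[1],ss[2],ss[3],ss[0]],4).tolist())
zc=sum(cs)/4; yax=(fl-fr)+(nl-nr); xax=(fl-nl)+(fr-nr)
print(zc,"side",sum(ss)/4,"yaw", np.degrees(np.arctan2(xax[1],xax[0])),np.degrees(np.arctan2(-yax[0],yax[1])), np.linalg.norm(yax)/2,np.linalg.norm(xax)/2)
z=rect(c,"top"); q,_=cv2.findContours(z,0,2); h=cv2.convexHull(np.vstack(q)); P=np.array([on(c,*p[0],.008)[:2] for p in h])*1000
print("mask hull minrect",cv2.minAreaRect(P.astype(np.float32)))
yaw=np.arctan2(xax[1],xax[0]); 
def Z(p):
    v=np.asarray(p)-zc; return np.round([np.cos(yaw)*v[0]+np.sin(yaw)*v[1],-np.sin(yaw)*v[0]+np.cos(yaw)*v[1]],4)
def show(l,p): print(l,np.round(p[:2],4),"Z",Z(p))
for p in [(145,310),(218,300),(229,410),(157,418)]: show("carton top",on(c,*S(*p),.128))
for p in [(175,200),(265,185)]: show("carton foot side",on(d["side"],*D(*p),.008))
for p in [(151,47),(248,29),(258,68),(159,85)]: show("carton top side",on(d["side"],*D(*p),.128))
for l,p,zz in [("rest",(376,369),.023),("tongueend L",(344,284),.021),("tongue R",(378,280),.021),("sugar",(527,362),.065),("cupa",(119,136),.063),("cupb",(585,125),.063)]: show(l,on(c,*S(*p),zz))
for l,p,zz in [("rest side",(220,288),.023),("cupb side",(488,388),.063),("cupa side",(403,62),.063)]: show(l,on(d["side"],*D(*p),zz))
show("teapot",on(c,162,203,.1))
E
```

```text
top rect [[0.5154, 0.108, 0.008], [0.5306, -0.0785, 0.008], [0.4032, -0.0879, 0.008], [0.3885, 0.0989, 0.008]]
side [[0.5183, 0.1098, 0.008], [0.5324, -0.0764, 0.008], [0.405, -0.0858, 0.008], [0.3899, 0.103, 0.008]]
[0.45943709 0.01011891 0.008     ] side [0.46144059 0.01265975 0.008     ] yaw 4.154851784298942 4.564278336281812 0.18725155794859416 0.12751029500352856
mask hull minrect ((460.1171875, 10.408042907714844), (124.83611297607422, 184.71585083007812), 4.623840808868408)
carton top [0.4876 0.1487] Z [0.0382 0.1362]
carton top [0.4948 0.103 ] Z [0.042 0.09 ]
carton top [0.4263 0.0945] Z [-0.027   0.0866]
carton top [0.4204 0.1394] Z [-0.0296  0.1318]
carton foot side [0.4269 0.1015] Z [-0.0259  0.0935]
carton foot side [0.4943 0.1086] Z [0.0419 0.0957]
carton top side [0.4218 0.139 ] Z [-0.0282  0.1313]
carton top side [0.4911 0.1495] Z [0.0416 0.1367]
carton top side [0.4953 0.1081] Z [0.0428 0.0951]
carton top side [0.4263 0.0994] Z [-0.0266  0.0914]
rest [0.4552 0.0006] Z [-0.0049 -0.0092]
tongueend L [0.5122 0.0232] Z [0.0536 0.0092]
tongue R [5.154e-01 2.000e-04] Z [ 0.0551 -0.014 ]
sugar [ 0.4611 -0.0969] Z [-0.0061 -0.1068]
cupa [0.6054 0.1745] Z [0.1574 0.1534]
cupb [ 0.6181 -0.1339] Z [ 0.1479 -0.1552]
rest side [0.4558 0.0012] Z [-0.0042 -0.0086]
cupb side [ 0.6194 -0.1326] Z [ 0.1492 -0.1539]
cupa side [0.6058 0.1709] Z [0.1577 0.1498]
teapot [0.5922 0.435 ] Z [0.1632 0.4142]
```

The crop confirms it. The dish at (294,248) is 81 mm across, against about 55 mm and 113 mm for the look-alikes, with its tongue pointing away from the robot. The carton stands at the +y end and the sugar bowl at the -y end. Next I'll work out the moves.

```bash
cat >> h.py <<'E'
from scipy.spatial.transform import Rotation as R
ZC=np.array([.4605,.0112]); YAW=np.radians(4.5)
def zw(x,y): 
    c,s=np.cos(YAW),np.sin(YAW); return ZC+np.array([c*x-s*y,s*x+c*y])
def wz(p):
    v=np.asarray(p)[:2]-ZC; c,s=np.cos(YAW),np.sin(YAW); return np.array([c*v[0]+s*v[1],-s*v[0]+c*v[1]])
def rel(o,target,yawdeg=None):
    M=R.from_rotvec(o["tcp_rot"]).as_matrix(); return np.round(M.T@(np.asarray(target)-o["tool_pos"])*1000,1)
E
python3 - <<'E'
from h import *
from cell import arm
o=arm.observe(); M=R.from_rotvec(o["tcp_rot"]).as_matrix(); print(M.round(3))
for yd in (0,180):
  w=R.from_euler("z",yd*1.0,degrees=True)
for p in [(.4552,.0006),(.4558,.0012)]: print("rest Z",wz(p))
for p in [(.4911,.1495),(.4218,.139),(.4953,.1081),(.4263,.0994)]: print("carton Z",wz(p))
# angle needed: tool z horizontal aligned with zone y (either sign)
zy=np.array([-np.sin(YAW),np.cos(YAW),0])
for s in(1,-1):
    v=M.T@(s*zy); print("twist",s,np.degrees(np.arctan2(v[0],v[2])))
P=zw(-.080,-.010); print(P,rel(o,[*P,.24]),rel(o,[*P,.022]))
E
```

```text
[[ 0.959 -0.     0.283]
 [-0.283 -0.001  0.959]
 [ 0.    -1.    -0.001]]
rest Z [-0.00611533 -0.01015149]
rest Z [-0.0054701  -0.00960042]
carton Z [0.04135656 0.13547282]
carton Z [-0.02855363  0.1304424 ]
carton Z [0.04229541 0.09387091]
carton Z [-0.02717448  0.09061141]
twist 1 -20.93220202709773
twist -1 159.06779797290227
[ 0.3815312 -0.0050459] [ 367.4    2.3 -521.4] [ 367.4  220.3 -521.1]
```

carry_out(rows=[35,0,-50,-3,70,0,-100,-6,105,0,-150,-9,140,0,-200,-12,175,0,-250,-15,210,0,-300,-18,245,0,-350,-21,280,0,-400,-21], grip=46)

```text
clock: 1.1
tool_pos: [0.3324, 0.1348, 0.2424]
tcp_rot: [-1.57, -0.064, 0.063]
wrist_force: [1.2, 0.8, -0.8]
width: 0.046
```

Run:
```python
from h import *
from cell import arm
o=arm.observe(); M=R.from_rotvec(o["tcp_rot"]).as_matrix(); print(o["clock"],o["tool_pos"],o["width"],wz(o["tool_pos"]),M.round(3))
zy=np.array([-np.sin(YAW),np.cos(YAW),0])
v=M.T@zy; print("twist",np.degrees(np.arctan2(v[0],v[2])))
P=zw(-.080,-.010); print(P,rel(o,[*P,.1]),rel(o,[*P,.022]))
```

```text
1.1 [0.33238556 0.13481026 0.24244231] 0.04603417657989351 [-0.11802115  0.13328095] [[ 0.997  0.001 -0.081]
 [ 0.081  0.     0.997]
 [ 0.001 -1.     0.   ]]
twist 0.1374437775433099
[ 0.3815312 -0.0050459] [  37.6  142.5 -143.4] [  37.5  220.5 -143.4]
```

carry_out(rows=[15,0,-50,0,28,0,-100,0,37,20,-143,0,37,70,-143,0,37,120,-143,0,37,170,-143,0,37,205,-143,0,37,219,-143,0])

```text
clock: 2.1
tool_pos: [0.3793, -0.003, 0.0217]
tcp_rot: [-1.57, -0.06, 0.065]
wrist_force: [-0.4, -0.4, -0.2]
width: 0.0458
```

Run:
```python
from h import *
from cell import arm
o=arm.observe(); print(o["clock"],o["tool_pos"],wz(o["tool_pos"]),o["wrist_force"])
c=arm.read_camera("side"); cv2.imwrite("pics/s1.png",cv2.resize(c["pixels"][170:340,165:365],None,fx=3.5,fy=3.5))
P=zw(.074,-.010); print(rel(o,[*P,.022]))
```

```text
2.1 [ 0.37928845 -0.00298987  0.0216782 ] [-0.08207452 -0.00777434] [-0.37238713 -0.40620544 -0.249045  ]
[156.1  -0.9  -2.4]
```

View pics/s1.png

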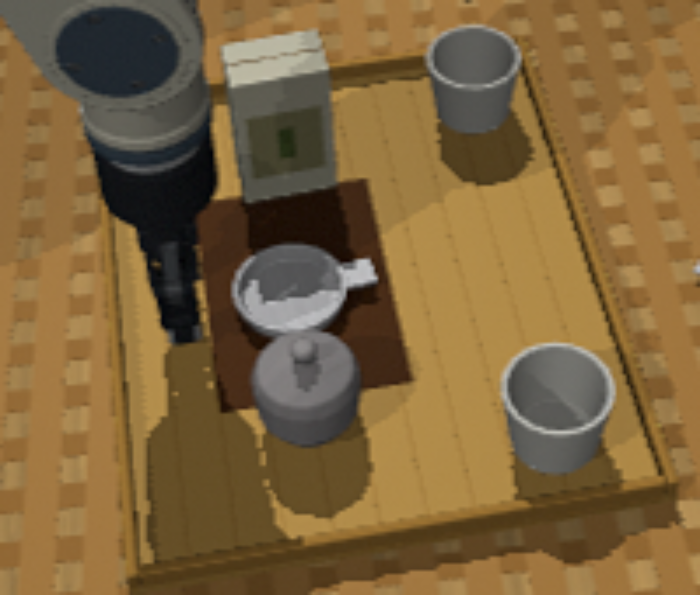

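carry_out(rows=[15,0,-1,0,29,0,-2,0,40,0,-2,0,50,0,-2,0,60,0,-2,0,70,0,-2,0,80,0,-2,0,85,0,-2,0])

```text
clock: 3.15
tool_pos: [0.4662, 0.0018, 0.0233]
tcp_rot: [-1.57, -0.063, 0.062]
wrist_force: [-0.8, -0.5, 1.4]
width: 0.0459
```

Run:
```python
from h import *
from cell import arm
o=arm.observe(); print(o["clock"],o["tool_pos"],wz(o["tool_pos"]),o["wrist_force"])
c=arm.read_camera("side"); cv2.imwrite("pics/s2.png",cv2.resize(c["pixels"][170:340,165:365],None,fx=3.5,fy=3.5))
P=zw(.076,-.010); print(rel(o,[*P,.022]))
```

```text
3.15 [0.46615079 0.0018247  0.02327657] [ 0.00489779 -0.00978975] [-0.77280743 -0.54364254  1.35283494]
[71.1  1.3 -0.3]
```

View pics/s2.png

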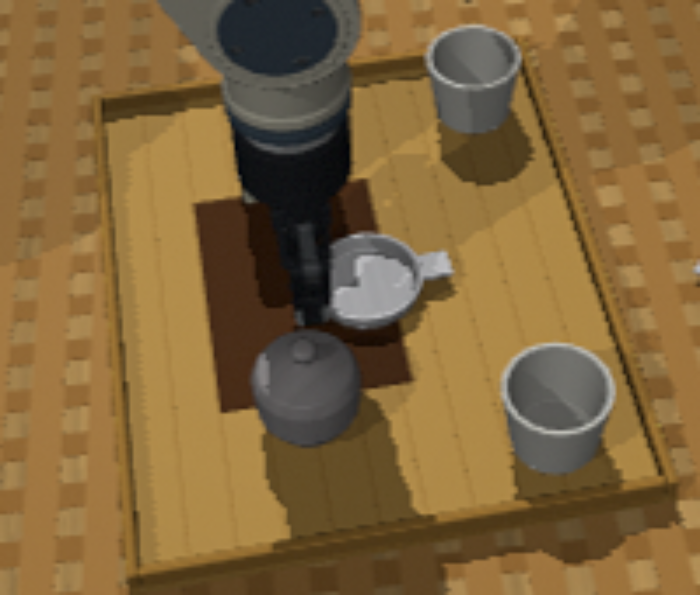

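The spoon rest slides straight, cradled between the fingers (dish at (375,282) in the crop), and the sugar bowl hasn't moved. I'll finish the push, then back off.

carry_out(rows=[10,1,0,0,20,1,0,0,30,1,0,0,40,1,0,0,50,1,0,0,60,1,0,0,67,1,0,0,72,1,0,0])

```text
clock: 4.2
tool_pos: [0.5375, 0.0076, 0.0223]
tcp_rot: [-1.57, -0.063, 0.063]
wrist_force: [-1.9, 0.3, 0.8]
width: 0.046
```

Run:
```python
from h import *
from cell import arm
o=arm.observe(); print(o["clock"],o["tool_pos"],wz(o["tool_pos"]),o["wrist_force"])
c=arm.read_camera("side"); cv2.imwrite("pics/s3.png",cv2.resize(c["pixels"][170:340,165:365],None,fx=3.5,fy=3.5))
```

```text
4.2 [0.53751083 0.00755081 0.02229772] [ 0.07648712 -0.00968014] [-1.87424194  0.27318219  0.76688811]
```

View pics/s3.png

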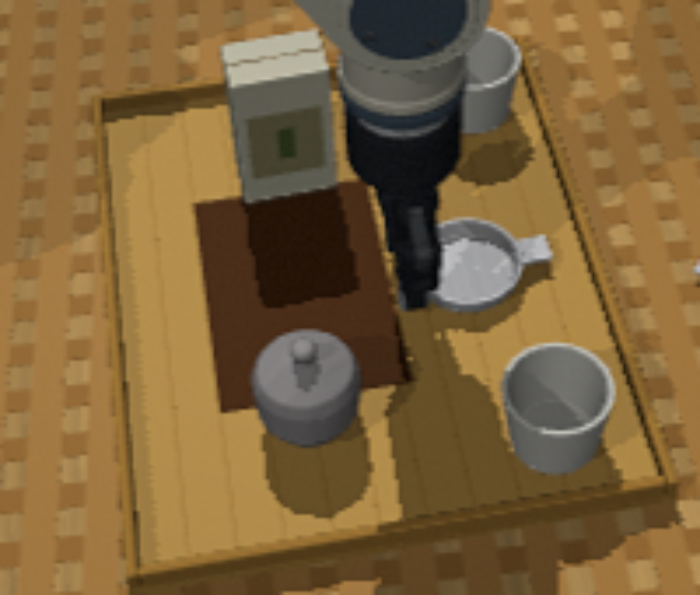

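carry_out(rows=[-10,0,0,0,-22,0,0,0,-30,-10,0,0,-35,-50,0,0,-35,-100,0,0,-35,-150,0,0,-35,-200,0,0,-35,-215,0,0])

```text
clock: 5.25
tool_pos: [0.5032, 0.0047, 0.241]
tcp_rot: [-1.57, -0.067, 0.058]
wrist_force: [0.6, -0.5, 0.3]
width: 0.0459
```

Run:
```python
from h import *
from cell import arm
o=arm.observe(); print(o["clock"],o["tool_pos"],wz(o["tool_pos"]),o["wrist_force"])
c=arm.read_camera("side"); cv2.imwrite("pics/s4.png",cv2.resize(c["pixels"][170:340,165:365],None,fx=3.5,fy=3.5))
d=arm.read_camera("top"); cv2.imwrite("pics/t4.png",cv2.resize(d["pixels"][175:300,220:370],None,fx=5,fy=5)[:600])
pickle.dump({"side":c,"top":d},open("c4.pkl","wb"))
```

```text
5.25 [0.50315964 0.00466074 0.24103653] [ 0.04201507 -0.00986614] [ 0.61075785 -0.50469318  0.28345822]
```

View pics/s4.png

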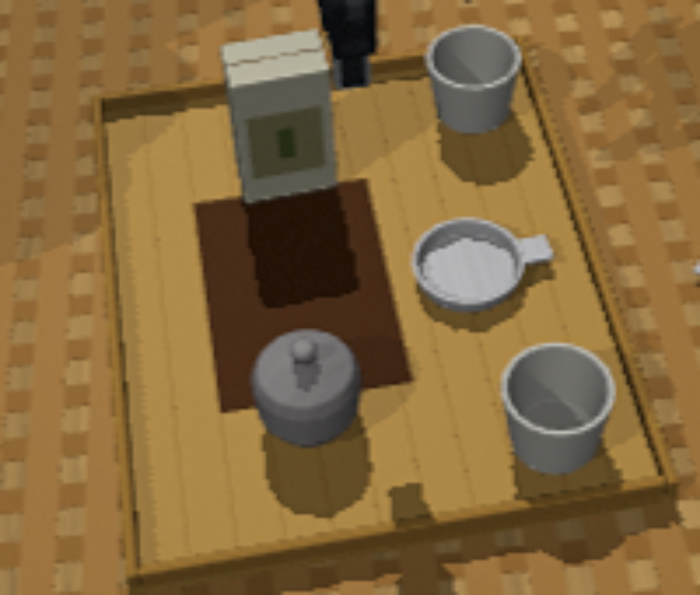

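View pics/t4.png

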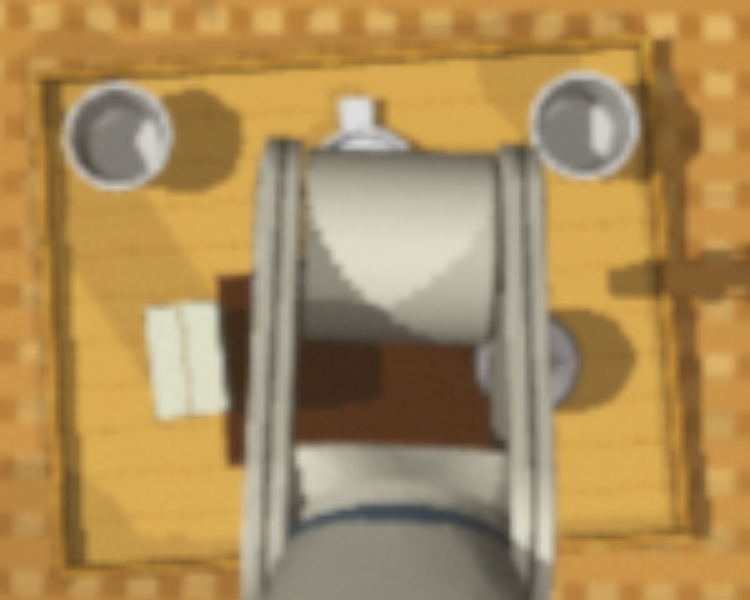

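Run:
```python
from h import *
from cell import arm
o=arm.observe()
c=pickle.load(open("c4.pkl","rb"))["side"]
D=lambda x,y:(165+(x+.5)/3.5-.5,170+(y+.5)/3.5-.5)
print("rest",wz(on(c,*D(468,264),.023)),"tongue",wz(on(c,*D(550,247),.021)))
print(wz(on(c,*D(416,264),.023)))
P=zw(.0055,.182); print(P,rel(o,[*P,.241]),rel(o,[*P,.121]))
```

```text
rest [ 0.12001343 -0.01266887] tongue [ 0.18056697 -0.00709945]
[ 0.08425807 -0.00548386]
[0.45170349 0.19307048] [-35.8  -2.1 191.9] [-36.2 117.9 191.9]
```

carry_out(rows=[-10,0,45,-1,-20,0,90,-2,-30,0,135,-3,-36,0,175,-3,-36,0,192,-3,-36,40,192,-3,-36,85,192,-3,-36,117,192,-3], grip=0)

```text
clock: 6.35
tool_pos: [0.4498, 0.1922, 0.1175]
tcp_rot: [-1.57, -0.101, 0.106]
wrist_force: [-0.0, 0.8, -0.1]
width: 0.0
```

Run:
```python
from h import *
from cell import arm
o=arm.observe(); print(o["clock"],o["tool_pos"],wz(o["tool_pos"]),o["wrist_force"],o["width"])
c=arm.read_camera("side"); cv2.imwrite("pics/s5.png",cv2.resize(c["pixels"][120:290,165:365],None,fx=3.5,fy=3.5))
d=arm.read_camera("top"); cv2.imwrite("pics/t5.png",cv2.resize(d["pixels"][175:300,220:370],None,fx=5,fy=5)[:600])
```

```text
6.35 [0.44976402 0.1921802  0.11753332] [0.00349666 0.18126463] [-0.0197386   0.780203   -0.10002579] 3.5776439456437444e-05
```

View pics/s5.png

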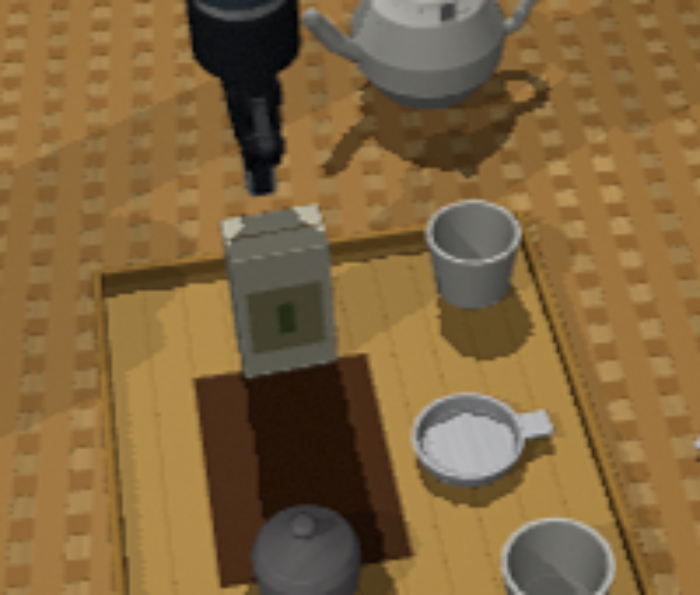

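View pics/t5.png

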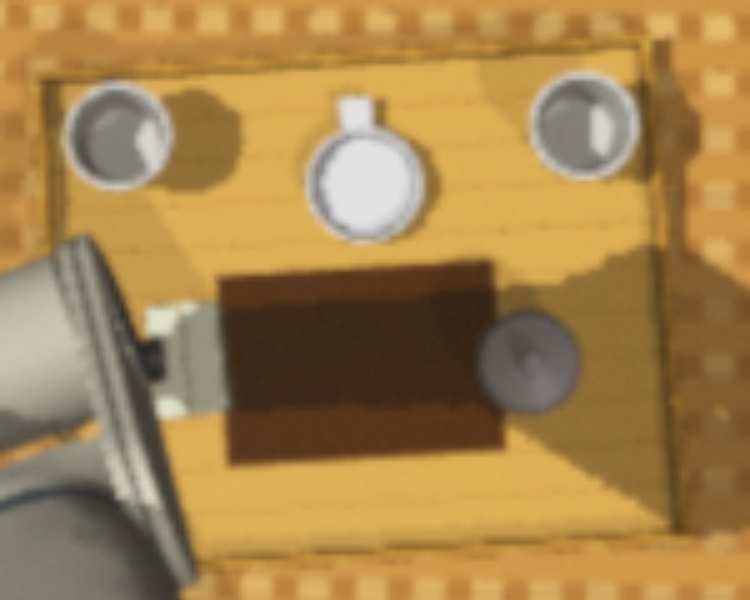

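carry_out(rows=[0,0,-12,0,0,0,-24,0,0,0,-30,0,0,0,-35,0,0,0,-40,0,0,0,-45,0,0,0,-50,0,0,0,-55,0])

```text
clock: 7.45
tool_pos: [0.4583, 0.1384, 0.1203]
tcp_rot: [-1.568, -0.104, 0.104]
wrist_force: [0.1, -0.5, 0.4]
width: -0.0003
```

Run:
```python
from h import *
from cell import arm
o=arm.observe(); print(o["clock"],o["tool_pos"],wz(o["tool_pos"]),o["wrist_force"],o["width"])
c=arm.read_camera("side"); cv2.imwrite("pics/s6.png",cv2.resize(c["pixels"][120:290,165:365],None,fx=3.5,fy=3.5))
```

```text
7.45 [0.45828917 0.13843661 0.12028603] [0.00777885 0.12701784] [ 0.09245503 -0.4726202   0.43259236] -0.0002677051734693762
```

View pics/s6.png

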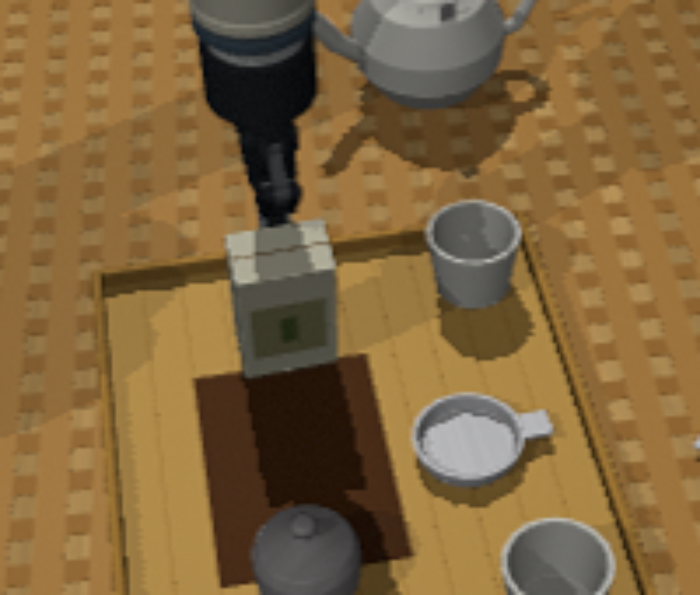

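The carton is tilting about its inner foot (foot line at about (242,375)–(335,360)) and that foot hasn't slid. I'll keep pushing slowly.

carry_out(rows=[0,0,-4,0,0,0,-8,0,0,0,-12,0,0,0,-16,0,0,0,-19,0,0,0,-22,0,0,0,-25,0,0,0,-28,0])

```text
clock: 8.5
tool_pos: [0.462, 0.1108, 0.1203]
tcp_rot: [-1.568, -0.104, 0.104]
wrist_force: [-0.7, -0.4, -0.4]
width: 0.0003
```

Run:
```python
from h import *
from cell import arm
o=arm.observe(); print(o["clock"],o["tool_pos"],wz(o["tool_pos"]),o["wrist_force"],o["width"])
c=arm.read_camera("side"); cv2.imwrite("pics/s7.png",cv2.resize(c["pixels"][120:290,165:365],None,fx=3.5,fy=3.5))
```

```text
8.5 [0.46200411 0.11077933 0.1203082 ] [0.00931238 0.09915435] [-0.73380016 -0.36962464 -0.42521115] 0.000305517165326474
```

View pics/s7.png

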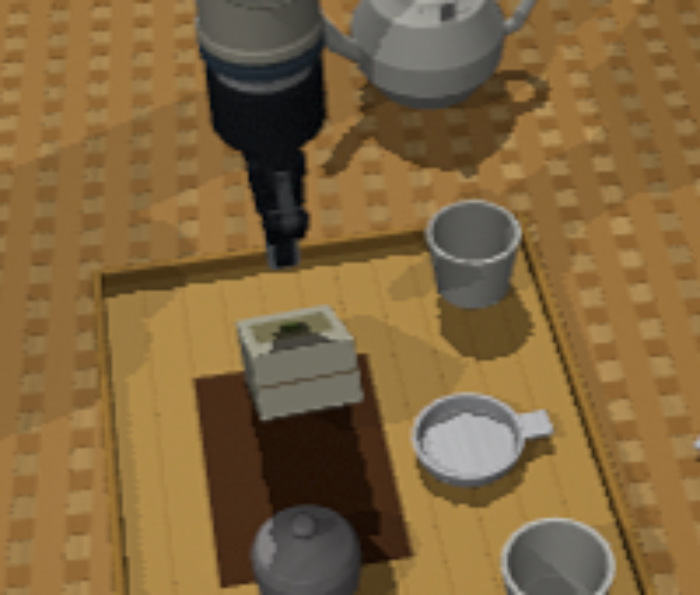

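The carton is either in mid-fall or already down. I'll retreat and check.

carry_out(rows=[0,-10,15,0,0,-40,40,0,0,-80,80,0,0,-120,120,0,0,-120,160,0,0,-120,200,0,0,-120,200,0,0,-120,200,0])

```text
clock: 9.55
tool_pos: [0.4351, 0.3093, 0.2405]
tcp_rot: [-1.569, -0.104, 0.105]
wrist_force: [-0.4, -0.8, -0.9]
width: -0.0
```

Run:
```python
from h import *
from cell import arm
o=arm.observe(); print(o["clock"],o["tool_pos"],o["wrist_force"])
c=arm.read_camera("side"); cv2.imwrite("pics/s8.png",cv2.resize(c["pixels"][120:290,165:365],None,fx=3.5,fy=3.5))
d=arm.read_camera("top"); cv2.imwrite("pics/t8.png",cv2.resize(d["pixels"][175:300,220:370],None,fx=5,fy=5)[:600])
pickle.dump({"side":c,"top":d},open("c8.pkl","wb"))
```

```text
9.55 [0.43506416 0.30932721 0.24048114] [-0.4437296  -0.84604091 -0.85541191]
```

View pics/s8.png

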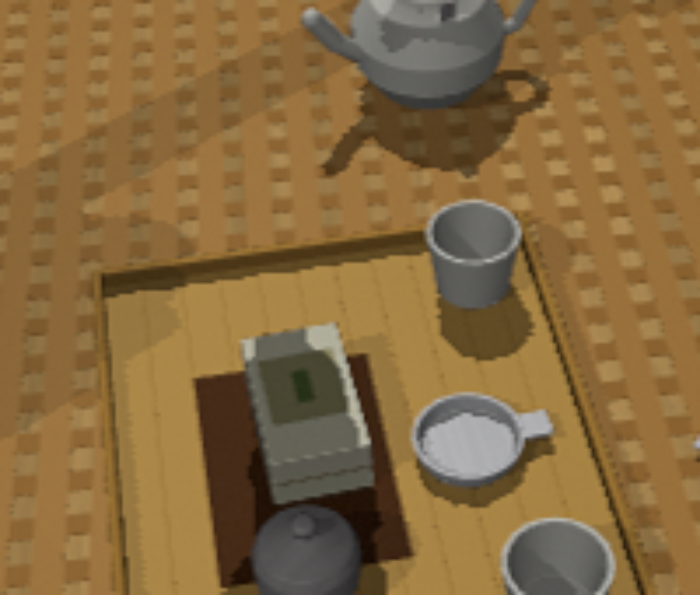

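View pics/t8.png

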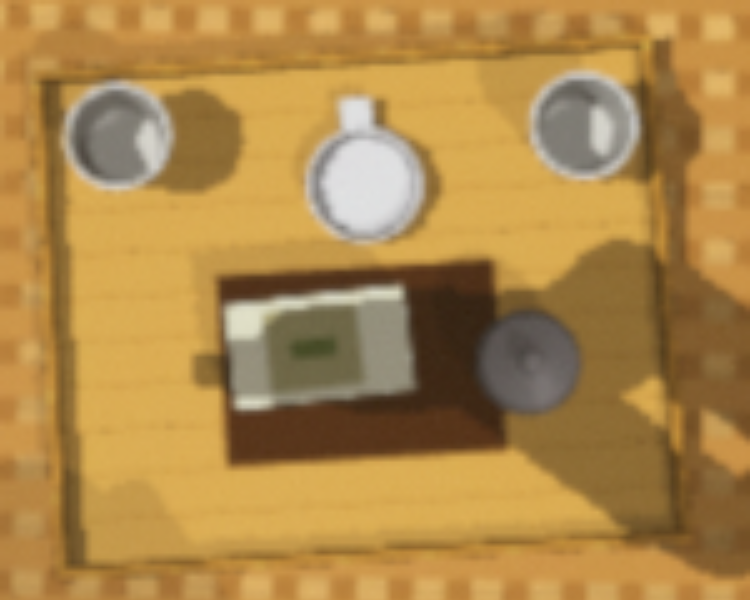

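Run:
```python
from h import *
d=pickle.load(open("c8.pkl","rb"));c=d["top"]
S=lambda x,y:(220+(x+.5)/5-.5,175+(y+.5)/5-.5)
D=lambda x,y:(165+(x+.5)/3.5-.5,120+(y+.5)/3.5-.5)
for p in [(224,302),(403,285),(415,389),(236,409)]: print("carton top",wz(on(c,*S(*p),.053)).round(4))
for p in [(242,340),(337,324),(372,444),(270,462)]: print("carton side",wz(on(d["side"],*D(*p),.053)).round(4))
print("rest",wz(on(c,*S(366,184),.023)),"tongue",wz(on(c,*S(357,99),.021)),"sugar",wz(on(c,*S(528,362),.065)), wz(on(c,*S(119,136),.063)),wz(on(c,*S(585,125),.063)))
b=pickle.load(open("c0.pkl","rb"))["top"]["pixels"]
print("teapot region diff",np.abs(b[170:240,135:190].astype(int)-c["pixels"][170:240,135:190]).mean())
```

```text
carton top [0.0436 0.0884]
carton top [ 0.0478 -0.0307]
carton top [-0.0211 -0.0342]
carton top [-0.0273  0.0844]
carton side [-0.0255  0.0854]
carton side [0.044  0.0876]
carton side [ 0.05   -0.0289]
carton side [-0.0197 -0.0309]
rest [ 0.11939043 -0.01120376] tongue [ 0.178234   -0.00875567] sugar [-0.00792842 -0.10843473] [0.15722075 0.15141572] [ 0.14577368 -0.15705881]
teapot region diff 13.25021645021645
```

Run:
```python
from cell import arm
print(arm.close_job()); print(arm.observe()["clock"])
```

```text
the job is handed in; nothing more can be done
None
the job is handed in; nothing more can be done
```

I pushed the 80 mm spoon rest straight away from the robot onto the bare bamboo between the cups. I then tipped the carton over its inner foot towards the sugar bowl with a slow, high push. The job is handed in, at about 9.7 s on the robot's clock; no verdict is reported.

My last checks, in the zone frame:

- **Spoon rest:** its centre is at x ≈ 119 mm and the tongue end at about 178 mm, so it is clear of the rectangle. It looks flat on the floor.
- **Carton:** it lies flat on a broad side, with its outline at x from -27 to +50 mm and y from -34 to +88 mm. That is about 7 mm or more inside the rectangle on every side, and the two camera views agree within about 4 mm.
- **Sugar bowl and cups:** their positions match the first pictures to about 2 mm.
- **Teapot:** its position was not measured again. Its image region differed from the start picture (mean 13 grey levels), which I put down to the arm's shadow. The hand never reached it, and it looked upright in the side view.
- **Hand:** it finished about 0.24 m up, beside the tray and clear of everything.

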